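# Slide the clipped caul out of its block and home against fence and stop

## Robot

A 6-joint arm with a two-finger parallel gripper is mounted at the origin on the work surface. World frame = base frame: x ahead of the robot, y to its left, z up, the work surface at z = 0. Lengths are in mm, angles in rad, forces in N, time in s.
With the tool pointing down it reaches from about 275 to 850 mm from the base axis. Payload 19 kg.
Tool frame: the origin (TCP) lies midway between the tips of the shut fingers; the grasp point (between the pads) lies 19 mm behind it; y points along the fingers, x is the direction in which the jaws open and shut, and the axes are right-handed (so a half turn about y gives the same grasp; the last joint's range is limited). The gripper opens to 85 mm and grips with 20 to 120 N. Pads are 22 mm wide; open, the fingers measure 114 mm over their backs; the gripper's body (76 mm by 85 mm) begins 54 mm behind the grasp point. The pads swing forward as they close: fully open they stand 13 mm farther back than shut.
Start: joints at [1.187, 0.15, 1.437, -0, 1.554, -0.134], TCP at [142.152, 557.12, 231.267] pointing down, gripper open.
Joint ranges: [-2.8, 2.8], [-0.68, 2.1], [0.12, 2.68], [-1.39, 4.53], [0.16, 2.79], [-2.81, 2.81]. Speed limits (rad/s): [1.89, 1.89, 2.22, 3.01, 3.01, 3.01].

## Interface

Orientations are given as [roll, pitch, yaw] about the fixed x, y, z axes, in that order (R = Rz(yaw) Ry(pitch) Rx(roll)).
In Python, from plant import arm, hand, telemetry, optics, order, spotter gives the robot as it stands. The module is installed in compiled form; this text tells all that it offers. Calls block until the motion is done:
- arm.move_to(position, orientation): joint-space move of the TCP to a pose.
- arm.move_linear(position, ori=None, velocity=150): straight line of the TCP; ori=None keeps the orientation; velocity is the mean speed in mm/s.
- arm.movej(angles): joint-space move.
- hand.gripper_to(opening): finger opening in mm; the grip force is fixed at half the most; returns when the fingers have stopped.
- arm.wait(seconds).
- arm.ik(position, orientation): joint angles nearest the present ones, or None.
- telemetry.sense(): the state.
- optics.camera(name): name is "scene" or "side" or "wrist"; returns a dict with "image" (400x640x3 uint8, red, green, blue), "intrinsics" (3x3 intrinsics, pixels), "origin" and "attitude" of the camera in the world. Camera axes: x right, y down, z forward; pixel columns grow to the right and rows downward; lengths in mm; the calibration is good to about 2 mm. A picture is of the moment at which its call begins. There is no depth.
A pose or a line that the arm cannot do raises arm.Unreachable and nothing moves.
- order.hand_in(): hands the job in, once; it reports no verdict.
Trained networks look in a picture, given as the dict that the camera call returned (one of the last four; its "shot" number tells which), for a name from the list of things; names that differ only in an ending like _2 or _b are one class to them, and where a whole thing is asked for, a point or a joint stands for the part that bears it (a point fixed in the world has none). Each returns a list of dicts, best first, with "p" (0 to 1); they miss things now and then, are a little off and sometimes report something else, mostly with a low value. They report only what shows in the picture. A call takes as long as a camera call. They do not tell look-alikes from the thing itself.
- spotter.look_for(picture, name): "box" ([left, top, right, bottom] in pixels, round what is visible of it).
- spotter.silhouettes(picture, name): "pixels" (400x640 bool, what is visible of it) and "box" ([left, top, right, bottom] in pixels, round what is visible of it).
- spotter.landmark_of(picture, name): "at" ([column, row] in pixels: a listed point, or the origin of a listed thing).
The state is a dict: "t": time; "qpos": joint angles; "joint_velocities": joint speeds; "tau": joint torques, N m; "ee_pos": TCP position; "orientation": TCP orientation; "wrist_force": force on the tool from outside, world axes, zero at the start; "moment": the same for the moment, N m; "grip_width": finger opening in mm.
Only numpy, scipy, OpenCV 4.12 (cv2) and the standard library are available. Lean on these libraries where they do the work, as an engineer would, in place of code of your own. Each camera call takes 0.05 s, during which the arm holds its last target.

## Task

The four cork-faced clamping cauls lie edge to edge on the board. Press lightly on top of the one with the clipped corners and slide it out of the block, flat on the board, then on until it sits fully home in the corner, square against both the fence and the stop. Never press on it harder than 15 N, do not lift it, and leave the other three cauls and everything else where they are.

Things in the scene. Friction and masses are not known exactly. Their poses are not given: they have to be found in the camera images.
- caul: The caul to move, the only one of the four with cut corners: 96 mm square with 24 mm clipped off each corner (straight edges 48 mm long). Smooth steel 8 mm thick, faced on top with cork set 2 mm in from the edge; cork worn or renewed, 2 to 12 mm thick (not measured). Loose, 0.5 to 0.7 kg. Too wide for a gripper. Origin at the centre of its underside; x, y along its straight edges, z up.
- square_a: One of the other three: plain square caul, 96 x 96 mm, 12 to 17 mm thick, cork face up, loose, about 0.6 kg; origin at the centre of its underside, x and y along its edges, z up. The four lie as a two by two block, edges touching (0.5 mm joints); the clipped one is in the left (+y) pair, near or far, so it can leave toward the fence.
- square_b: Another plain square caul, 96 x 96 mm, 12 to 17 mm thick, cork face up, loose, about 0.6 kg; origin at the centre of its underside, x and y along its edges, z up.
- square_c: Another plain square caul, 96 x 96 mm, 12 to 17 mm thick, cork face up, loose, about 0.6 kg; origin at the centre of its underside, x and y along its edges, z up. On all cauls the cork is grippy (friction about 1.1), gives 1 mm under 15 N and dents above that; steel slides easily on the board (about 0.18). Fingertips pressing with 4 to 8 N carry a caul along; lighter, or once it is held up by fence or stop, they slip over it.
- board: Fixed plywood board, 300 mm (x) by 440 mm (y), under the cauls, which lie flat on it, turned up to 0.12 rad. Its top is 30 mm above its origin (underside centre); it is let into the bench by a different depth each time (top 22 to 30 mm above the bench), so feel for the height. A fence 20 mm wide, 18 mm high, runs along its whole left (+y) edge, inner face at board y = 200 mm.
- corner (a point): The inside corner of the board where fence and stop meet, at the level of the board's top; axes as the board's: x runs along the fence away from the stop, y points into the fence. The stop is 18 mm high and reaches 80 mm along -y from here, its face at x = 0. The caul fully home there has its centre at x = +48 mm, y = -48 mm of this point, its edges square to it.
- mallet: Bystander: wooden mallet lying on the bench, 225 mm long; origin under its middle.
- chisel: Bystander: chisel lying on the bench, 250 mm long; origin under its middle.
- ruler: Bystander: thin steel rule, 150 mm by 20 mm; origin under its middle.
- glue: Bystander: closed white glue bottle standing, 52 mm across, 130 mm tall; origin under its middle.
- jar: Bystander: closed jar standing, 60 mm across, 60 mm tall; origin under its middle.
- sander: Bystander: cork sanding block, 110 x 60 x 30 mm; origin under its middle.
- clamp: Bystander: wooden-jawed bar clamp lying down, 200 mm long; origin under its middle.
Not all that is in view belongs to the job. What is shaped like the square_a but black is not meant.

How it is judged:
By the outcome, as a careful person would: the job done as asked, in the order asked, and still so for the second after the job is handed in, with the robot touching nothing.
It also fails if it takes over 72 s, if anything falls off the work surface, if the arm or the gripper's body presses on something with over 40 N, if the wrist force passes 120 N, or if a joint passes its speed limit or range.

## Working session

There is one attempt and no reset: what is moved stays moved. The work goes in short steps, each a Python script; the robot and the scene stay as the last script left them, time stands still between calls to the robot, and variables do not carry over. Pictures are saved under pics/ and viewed, and the job is handed in when it is done.

```bash
mkdir -p pics; ls
python3 - <<'E'
from plant import arm, hand, telemetry, optics, order, spotter
import cv2
s=telemetry.sense(); print(s)
for n in ["scene","side","wrist"]:
    c=optics.camera(n); print(n,c['intrinsics'],c['origin'],c['attitude'])
    cv2.imwrite(f'pics/{n}0.png',c['image'][:,:,::-1])
    for k in ['caul','square_a','board','corner']:
        if k!='corner': print(k,[(d['box'],round(d['p'],2)) for d in spotter.look_for(c,k)])
        print(k,[(d['at'],round(d['p'],2)) for d in spotter.landmark_of(c,k)])
E
```

```text
pics
{'t': 0.0, 'qpos': array([ 1.18697943e+00,  1.50982029e-01,  1.43801002e+00, -3.33133109e-05,
        1.55379722e+00, -1.34012558e-01]), 'joint_velocities': array([ 0.00090942,  0.00127505, -0.00117618, -0.00060435, -0.00077808,
       -0.0012692 ]), 'tau': array([-1.86093355e-03, -7.13074851e+01, -5.70828438e+01, -6.73411541e-04,
        9.85086663e-03, -7.23919561e-05]), 'ee_pos': array([142.09409801, 556.918145  , 230.6881799 ]), 'orientation': array([-1.57066945e+00,  1.19033828e-03,  1.32099265e+00]), 'wrist_force': array([-0.05973154,  0.1536492 ,  0.23330526]), 'moment': array([0.04584887, 0.02232461, 0.0390885 ]), 'grip_width': 85.44749704130483}
scene [[495.67167147   0.         320.11323636]
 [  0.         495.67167147 207.43489525]
 [  0.           0.           1.        ]] [1195.497001   -280.82966623 1315.43857085] [-2.60845911 -0.0046183   1.33621784]
caul [([335.9, 224.0, 374.0, 257.6], 0.98), ([203.5, 147.0, 223.3, 211.8], 0.29)]
caul [([351.3, 240.6], 0.72)]
square_a [([304.2, 228.8, 342.4, 264.1], 0.89), ([333.6, 198.7, 371.0, 229.1], 0.65), ([300.1, 200.2, 335
[... 659 characters left out ...]
, 0.87), ([399.4, 211.2, 434.6, 242.4], 0.76), ([306.2, 197.2, 342.3, 225.4], 0.68), ([293.4, 182.4, 326.7, 206.2], 0.63), ([251.6, 139.4, 389.7, 256.9], 0.25)]
square_a [([347.5, 200.1], 0.92), ([312.8, 196.3], 0.78), ([325.0, 213.8], 0.6), ([413.6, 227.5], 0.56)]
board [([249.0, 138.8, 389.8, 251.9], 0.73), ([293.8, 181.7, 328.3, 208.1], 0.29)]
board [([316.9, 193.2], 0.82)]
corner [([255.8, 174.7], 0.76)]
wrist [[338.84194146   0.         321.8668931 ]
 [  0.         338.84194146 195.70157082]
 [  0.           0.           1.        ]] [ 67.02582977 576.63469294 374.55574806] [2.83494409e+00 6.69245851e-04 1.31988724e+00]
caul []
caul []
square_a []
square_a []
board []
board []
corner []
```

Run:
```python
import cv2
a=cv2.imread('pics/scene0.png')[150:330,190:480]; cv2.imwrite('pics/scene0c.png',cv2.resize(a,None,fx=2.7,fy=2.7,interpolation=2))
a=cv2.imread('pics/side0.png')[120:270,230:450]; cv2.imwrite('pics/side0c.png',cv2.resize(a,None,fx=3.5,fy=3.5,interpolation=2))
```

```text
(no output)
```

View pics/scene0.png

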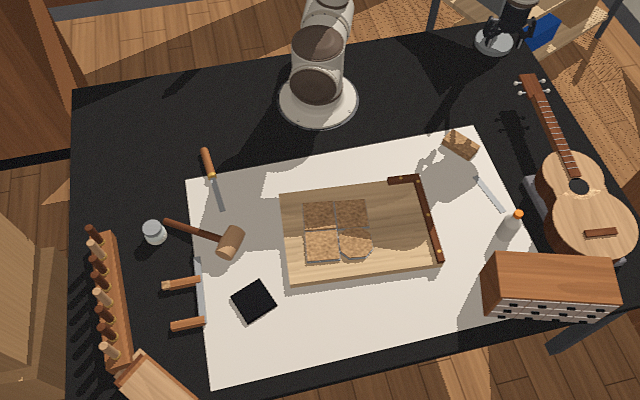

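View pics/side0.png

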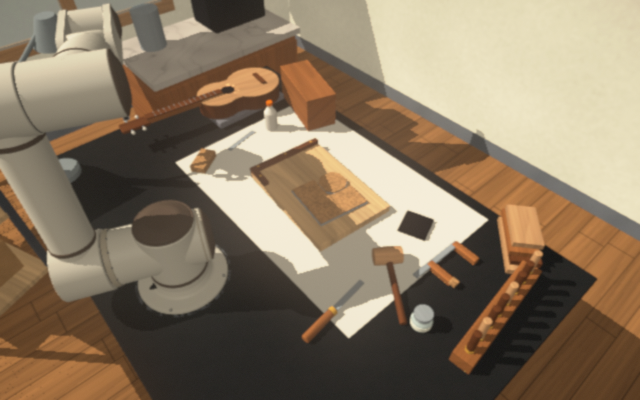

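View pics/wrist0.png

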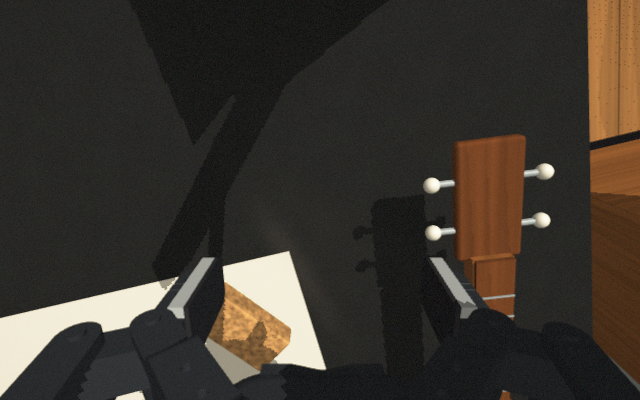

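View pics/scene0c.png

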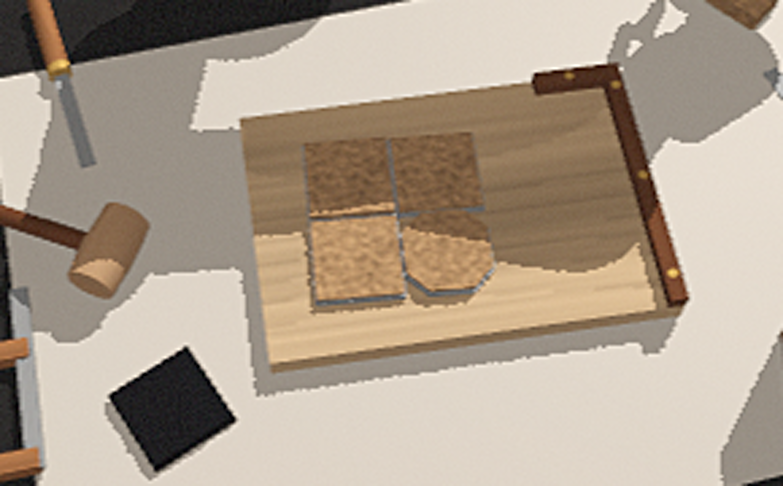

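```bash
cat > h.py <<'E'
from plant import arm, hand, telemetry, optics, order, spotter
import numpy as np, cv2
from scipy.spatial.transform import Rotation as Ro
def onplane(c,px,z):
    K=np.array(c['intrinsics']);R=Ro.from_euler('xyz',c['attitude']).as_matrix();o=np.array(c['origin'])
    px=np.atleast_2d(px).astype(float)
    d=np.c_[px,np.ones(len(px))]@np.linalg.inv(K).T@R.T
    return o+d*((z-o[2])/d[:,2:3])
def proj(c,P):
    K=np.array(c['intrinsics']);R=Ro.from_euler('xyz',c['attitude']).as_matrix();o=np.array(c['origin'])
    q=(np.atleast_2d(P)-o)@R@K.T
    return q[:,:2]/q[:,2:]
def topdown(c,z,x0,x1,y0,y1,s=2.0):
    # image: rows = x increasing downward, cols = y increasing right ; s px per mm
    P=np.array([[x0,y0,z],[x0,y1,z],[x1,y1,z],[x1,y0,z]])
    src=proj(c,P).astype(np.float32)
    w,h=int((y1-y0)*s),int((x1-x0)*s)
    dst=np.float32([[0,0],[w,0],[w,h],[0,h]])
    return cv2.warpPerspective(c['image'][:,:,::-1].copy(),cv2.getPerspectiveTransform(src,dst),(w,h),flags=cv2.INTER_CUBIC)
E
python3 - <<'E'
from h import *
c=optics.camera('scene')
print(onplane(c,[[354,240],[411,182],[253,298],[320,246],[280,196],[291,287],[440,263],[416,178]],30))
E
```

```text
[[ 588.29404114  -28.58158924   30.        ]
 [ 434.69226853  197.56493263   30.        ]
 [ 695.00310293 -342.56041158   30.        ]
 [ 584.3814836  -129.01790815   30.        ]
 [ 391.53028042 -208.44834468   30.        ]
 [ 687.76363675 -235.70254446   30.        ]
 [ 714.41961054  188.81344768   30.        ]
 [ 424.04751252  217.62011595   30.        ]]
```

Run:
```python
from h import *
ori=[-np.pi/2,0,np.pi/2]
hand.gripper_to(40)
arm.move_to([650,30,300],ori)
import pickle
cs=[]
for p in ([650,30,300],[650,130,300]):
    if p[1]==130: arm.move_linear(p,velocity=200)
    arm.wait(.2)
    c=optics.camera('wrist');cs.append(c)
    cv2.imwrite(f'pics/w1_{p[1]}.png',c['image'][:,:,::-1])
    print(c['origin'],c['attitude'])
    for k in ['caul','square_a','corner','board']:
        print(k,[(d['at'],round(d['p'],2),onplane(c,d['at'],26)[0][:2].round(1)) for d in spotter.landmark_of(c,k)])
    s=telemetry.sense(); print(s['t'],s['ee_pos'],s['wrist_force'],s['grip_width'])
pickle.dump(cs,open('v1.pkl','wb'))
```

```text
[572.40272795  30.82224726 443.30251917] [2.83503025e+00 3.99395121e-04 1.57032031e+00]
caul [([268.1, 109.5], 0.65, array([596.4, -33.6]))]
square_a [([279.6, 19.1], 0.94, array([499.1, -16.2])), ([40.4, 182.4], 0.94, array([ 686.6, -328.7])), ([185.7, 102.1], 0.83, array([ 587.8, -131.1]))]
corner []
board [([289.6, 64.1], 0.94, array([545.7,  -6.5]))]
4.8083 [649.98884032  30.07403514 300.00583492] [-0.20900626  0.35361589 -0.35397157] 39.996031434735734
[572.58859122 129.28438369 443.33151096] [2.83499292e+00 5.91292773e-04 1.56828837e+00]
caul [([186.8, 109.8], 0.76, array([596.6, -32.6]))]
square_a [([191.0, 16.3], 0.87, array([496.1, -15.6])), ([102.8, 6.4], 0.81, array([ 486.1, -111.3])), ([103.5, 102.9], 0.58, array([ 588.3, -130.7]))]
corner []
board [([211.5, 65.7], 0.68, array([547.3,   1.9]))]
5.9083 [650.05715722 129.61788507 300.08941449] [ 0.0020199  -0.11929298 -0.99881151] 40.01334305382158
```

Run:
```python
from h import *
import pickle
cs=pickle.load(open('v1.pkl','rb'))
for p in ([560,130,300],[560,40,300]):
    arm.move_linear(p,velocity=200)
    arm.wait(.2)
    c=optics.camera('wrist');cs.append(c)
    cv2.imwrite(f'pics/w2_{p[1]}.png',c['image'][:,:,::-1])
    for k in ['caul','square_a','corner']:
        print(k,[(d['at'],round(d['p'],2),onplane(c,d['at'],26)[0][:2].round(1)) for d in spotter.landmark_of(c,k)])
print(telemetry.sense()['t'])
pickle.dump(cs,open('v1.pkl','wb'))
for i,c in enumerate(cs): print(c['shot']); cv2.imwrite(f'pics/td{i}.png',topdown(c,28,380,720,-230,230,1.7))
```

```text
caul [([196.3, 178.7], 0.87, array([592. , -29.5]))]
square_a [([117.7, 92.8], 0.93, array([ 487.5, -110.3])), ([115.8, 174.2], 0.91, array([ 586. , -130.7])), ([197.6, 103.8], 0.67, array([500.1, -17.6])), ([561.4, 111.7], 0.56, array([509.8, 416.5]))]
corner [([389.3, 40.3], 0.78, array([431.3, 206.1]))]
caul []
square_a [([49.6, 240.7], 0.91, array([ 678.2, -326.3])), ([189.7, 173.2], 0.82, array([ 584.7, -126.3])), ([194.0, 96.6], 0.7, array([ 491.6, -110.2])), ([273.1, 105.7], 0.69, array([502. , -17.2]))]
corner [([466.1, 43.2], 0.71, array([433.7, 204. ]))]
7.9083
5
6
7
8
```

View pics/w2_130.png

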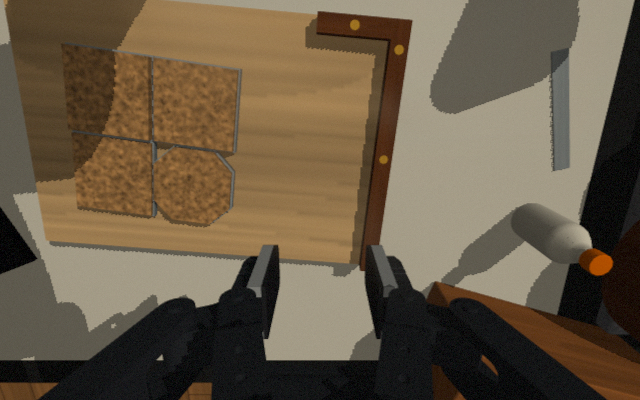

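View pics/td2.png

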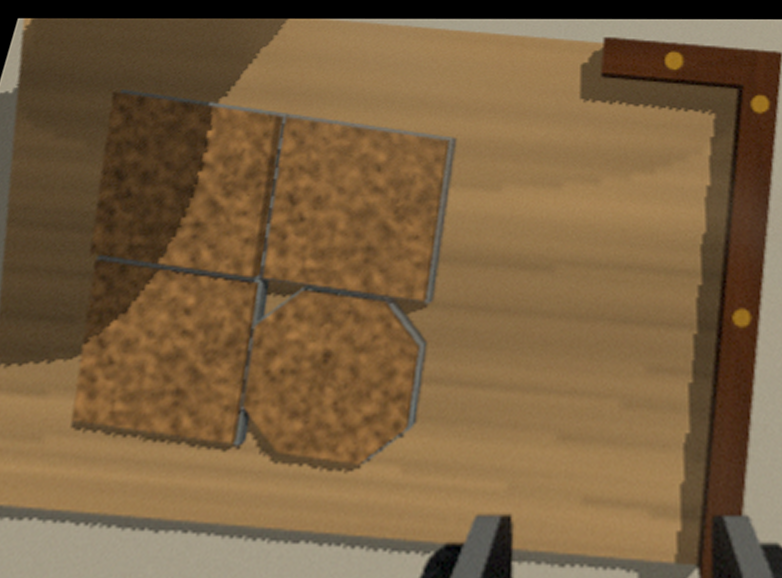

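View pics/w1_30.png

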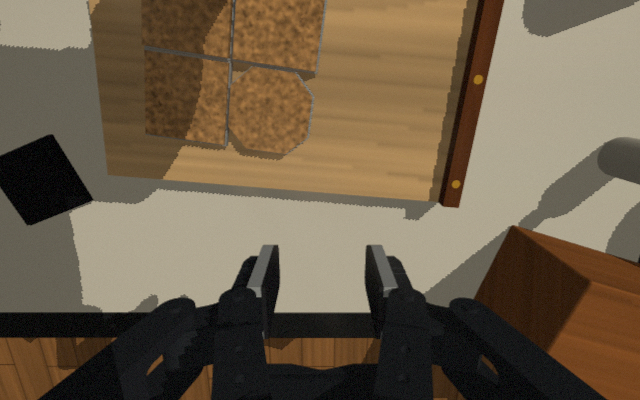

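Run:
```python
from h import *
import pickle
cs=pickle.load(open('v1.pkl','rb'))
rows=[]
for i,c in enumerate(cs):
    r=spotter.silhouettes(c,'caul')
    for d in r[:2]:
        m=d['pixels']; 
        if d['p']<.4: print(i,'low',d['p'],d['box']);continue
        ys,xs=np.nonzero(m); ce=[xs.mean(),ys.mean()]
        print(i,round(d['p'],2),d['box'],m.sum(),ce,[onplane(c,ce,z)[0][:2].round(1).tolist() for z in (30,40,50)])
        rows.append((c,ce))
# triangulate
A=np.zeros((3,3));b=np.zeros(3)
for c,ce in rows:
    o=np.array(c['origin']);p=onplane(c,ce,0)[0];d=(p-o)/np.linalg.norm(p-o);P=np.eye(3)-np.outer(d,d);A+=P;b+=P@o
print(np.linalg.solve(A,b), telemetry.sense()['t'])
c=cs[2]
cv2.imwrite('pics/big2.png',topdown(c,40,530,660,-100,50,5))
cv2.imwrite('pics/big2c.png',topdown(c,28,400,530,90,240,5))
cv2.imwrite('pics/big0.png',topdown(cs[0],40,530,660,-100,50,5))
```

```text
0 0.81 [227.8, 64.3, 313.5, 156.7] 6113 [np.float64(269.7179780795027), np.float64(109.15720595452315)] [[595.7, -31.1], [595.2, -29.6], [594.6, -28.1]]
1 0.98 [141.8, 66.3, 231.6, 158.2] 6316 [np.float64(185.35782140595313), np.float64(109.25031665611147)] [[595.7, -32.7], [595.1, -28.7], [594.6, -24.8]]
2 0.84 [151.1, 142.8, 235.3, 224.3] 5260 [np.float64(192.9787072243346), np.float64(183.74087452471483)] [[597.5, -32.9], [594.8, -29.0], [592.0, -25.0]]
[595.34036107 -29.86725745  37.56428956] 8.1083
```

View pics/big2.png

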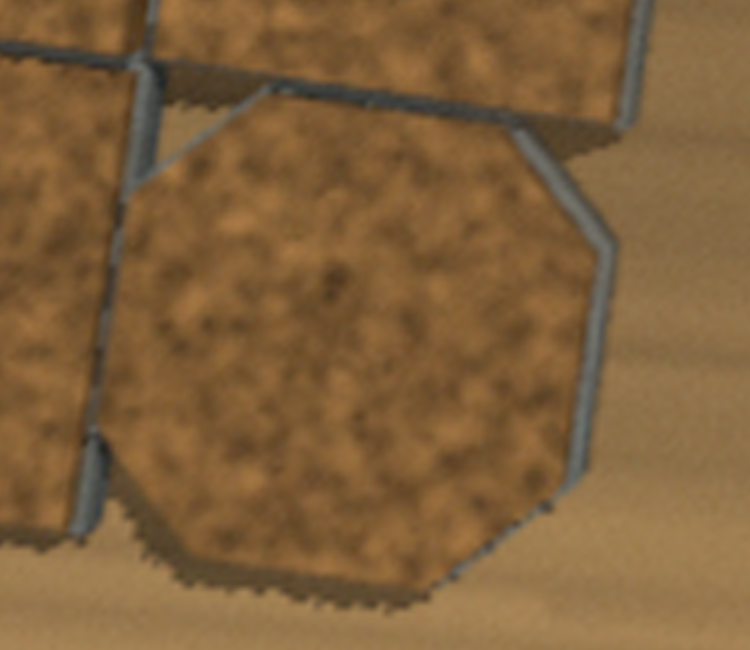

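View pics/big2c.png

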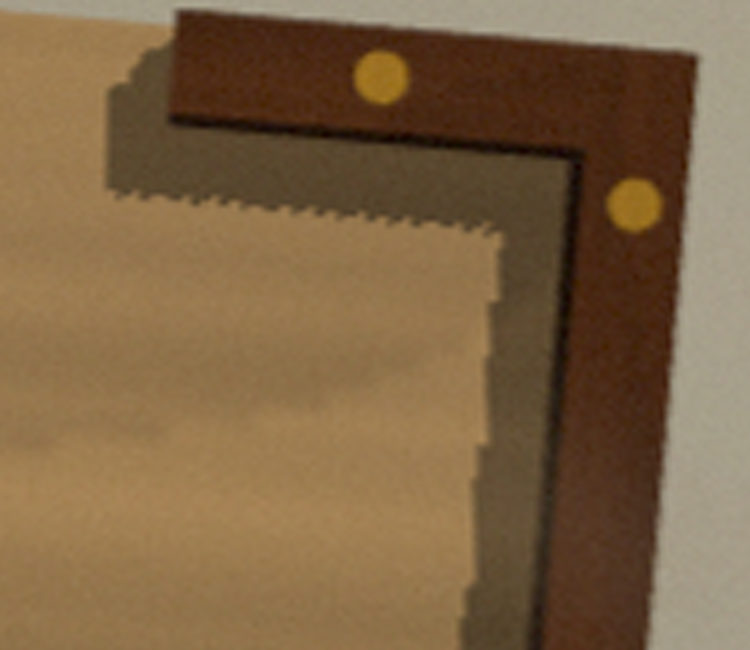

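View pics/big0.png

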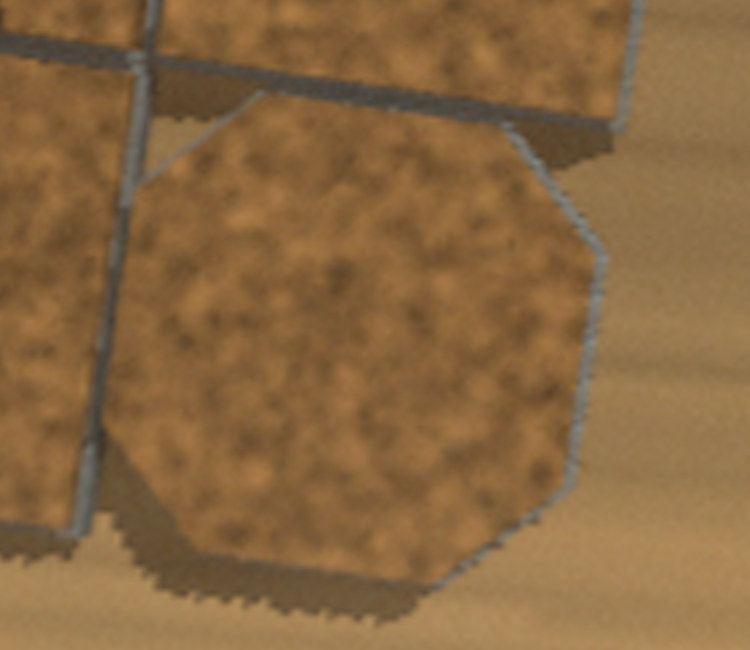

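```bash
cat >> h.py <<'E'
ORI=[-np.pi/2,0,np.pi/2]
def F(n=6,dt=.02):
    a=[]
    for _ in range(n):
        arm.wait(dt); a.append(telemetry.sense()['wrist_force'])
    return np.mean(a,0)
E
python3 - <<'E'
from h import *
arm.move_to([596.5,-30,70],ORI)
arm.move_linear([596.5,-30,54],velocity=60)
arm.wait(.3)
f0=F(12); print('tare',f0,telemetry.sense()['t'],telemetry.sense()['ee_pos'])
f1=F(4); print(f1)
np.save('f0.npy',f0)
z=54.0
while z>27:
    z-=.5
    arm.move_linear([596.5,-30,z],velocity=25)
    f=F(2)-f0
    if z<43.5 and z%2==0 or f[2]>1: print(z,f.round(2),telemetry.sense()['t'].round(2),telemetry.sense()['ee_pos'].round(2))
    if f[2]>2: break
np.save('z.npy',z)
E
```

```text
tare [-0.18122123 -0.11941636 -0.11035457] 9.9833 [596.53073053 -30.01711497  54.06829818]
[-0.12533013 -0.03125689 -0.02456874]Traceback (most recent call last):
  File "<stdin>", line 13, in <module>
AttributeError: 'float' object has no attribute 'round'
```

Run:
```python
from h import *
f0=np.load('f0.npy'); s=telemetry.sense(); print(s['t'],s['ee_pos'],F(3)-f0)
z=round(s['ee_pos'][2]*2)/2
while z>27:
    z-=.4
    arm.move_linear([596.5,-30,z],velocity=25)
    f=F(2)-f0
    if f[2]>.7: 
        s=telemetry.sense(); print(round(z,2),f.round(2),s['t'],s['ee_pos'].round(2))
    if f[2]>2: break
np.save('z.npy',z); print(z)
```

```text
16.85 [596.55079577 -30.00331598  42.16501481] [0.00964132 0.67388086 3.55151749]
41.6 [-1.77  0.31  6.55] 17.1833 [596.59 -30.02  41.89]
41.6
```

```bash
cat >> h.py <<'E'
def slide(p0,p1,z,f0,step=12,vel=50,target=6.0,yaw0=np.pi/2,yaw1=np.pi/2,k=9.0,verbose=True):
    p0=np.array(p0,float);p1=np.array(p1,float);L=np.linalg.norm(p1-p0);n=max(1,int(np.ceil(L/step)))
    for i in range(1,n+1):
        u=i/n;p=p0+(p1-p0)*u;yw=yaw0+(yaw1-yaw0)*u
        arm.move_linear([p[0],p[1],z],[-np.pi/2,0,yw],velocity=vel)
        f=F(3,.015)-f0
        if verbose: print(p.round(1),round(z,2),f.round(1))
        e=target-f[2]
        z-=np.clip(e/k*.7,-.4,.25)
        if f[2]>12 : z+=.3; arm.move_linear([p[0],p[1],z],velocity=25)
    np.save('z.npy',z); np.save('p.npy',p)
    return p,z
E
python3 - <<'E'
from h import *
f0=np.load('f0.npy');z=float(np.load('z.npy'))
a=.137+.015; d=np.array([np.sin(a),np.cos(a)])
p0=np.array([596.5,-30]);slide(p0,p0+d*24,z,f0,step=8)
print(telemetry.sense()['t'])
c=optics.camera('wrist'); cv2.imwrite('pics/s1.png',c['image'][:,:,::-1])
E
```

```text
[597.4 -24.1] 41.6 [0.4 2.8 5.7]
[598.3 -18.1] 41.57 [0.7 2.1 5. ]
[599.2 -12.2] 41.49 [0.1 2.8 5.8]
[600.1  -6.3] 41.48 [1.1 2.8 6.7]
18.45
```

View pics/s1.png

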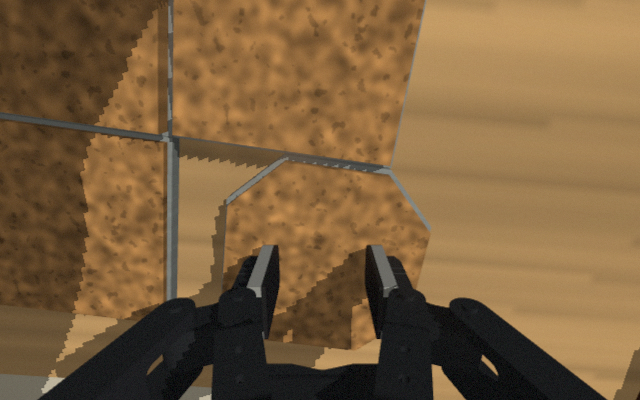

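Run:
```python
from h import *
f0=np.load('f0.npy');z=float(np.load('z.npy'));p=np.load('p.npy')
a=.137+.015; d=np.array([np.sin(a),np.cos(a)])
p,z=slide(p,p+d*84,z,f0,step=12,vel=50)
print(p,telemetry.sense()['t'])
c=optics.camera('wrist'); cv2.imwrite('pics/s2.png',c['image'][:,:,::-1])
```

```text
[601.7   4.1] 41.53 [0.3 2.7 6.1]
[603.3  14.5] 41.54 [1.  2.7 6.1]
[604.9  24.9] 41.55 [1.3 2.4 5.9]
[606.5  35.2] 41.54 [0.8 2.4 6.1]
[608.1  45.6] 41.55 [0.3 2.6 6. ]
[609.7  56. ] 41.55 [0.7 3.  5. ]
[611.3  66.4] 41.47 [0.6 2.1 6.4]
[612.9  76.8] 41.5 [0.5 2.6 6. ]
[612.85286044  76.75478423] 21.7667
```

View pics/s2.png

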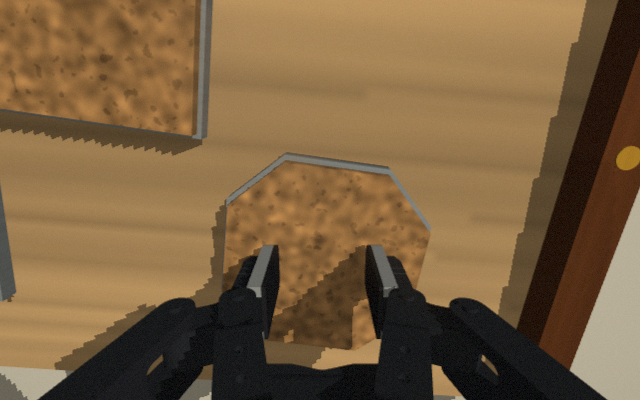

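Run:
```python
from h import *
c=optics.camera('wrist'); 
cv2.imwrite('pics/s2a.png',cv2.resize(c['image'][130:250,200:450,::-1],None,fx=3.2,fy=3.2,interpolation=2))
print(c['origin'],c['attitude'],telemetry.sense()['ee_pos'])
px=np.array([[285,154],[388,168],[430,229],[227,205]])
for z in (30,34,38):
    P=onplane(c,px,z)[:,:2]; print(z,P.round(1).tolist(),'len',np.linalg.norm(P[1]-P[0]),'yaw',-np.arctan2(P[1,0]-P[0,0],P[1,1]-P[0,1]))
fl=onplane(c,[[588,0],[500,325],[637,0],[520,350]],28)[:,:2];print(fl, (fl[1]-fl[0]))
```

```text
[535.5769524   77.39148604 185.127241  ] [ 2.83391711e+00 -2.83256607e-06  1.56983738e+00] [613.26407893  77.07176006  41.92629219]
30 [[564.6, 60.3], [571.3, 108.3], [602.2, 130.9], [589.6, 31.4]] len 48.46178716464607 yaw -0.13797133275038465
34 [[563.9, 60.8], [570.4, 107.5], [600.5, 129.6], [588.2, 32.6]] len 47.212186208605345 yaw -0.13797133275038706
38 [[563.1, 61.2], [569.4, 106.7], [598.8, 128.2], [586.8, 33.7]] len 45.96258525256462 yaw -0.1379713327503871
[[501.19120144 186.83669799]
 [660.72274548 175.90589384]
 [501.21050657 206.98145003]
 [677.71842765 189.97107886]] [159.53154404 -10.93080415]
```

View pics/s2a.png

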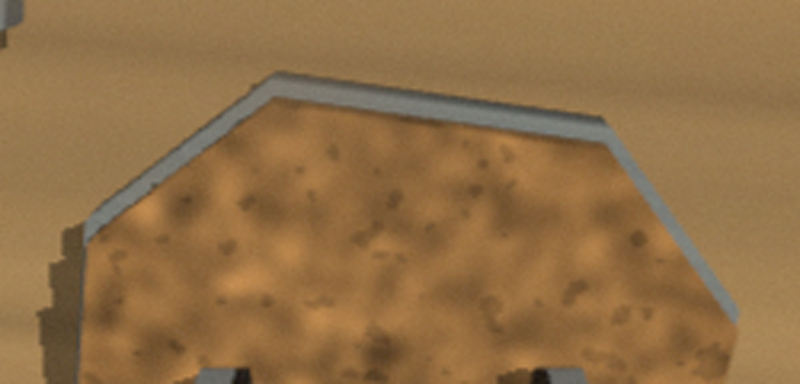

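Run:
```python
from h import *
f0=np.load('f0.npy');z=float(np.load('z.npy'));p=np.load('p.npy')
p,z=slide(p,[478.5,146.0],z,f0,step=12,vel=60,yaw1=np.pi/2+.054)
print(p,z,telemetry.sense()['t'])
c=optics.camera('wrist'); cv2.imwrite('pics/s3.png',c['image'][:,:,::-1])
```

```text
[602.5  82.1] 41.5 [-2.6  2.   6.8]
[592.2  87.4] 41.56 [-2.   1.2  6.5]
[581.8  92.7] 41.6 [-2.5  0.5  6.9]
[571.5  98.1] 41.67 [-1.9  1.2  6.8]
[561.2 103.4] 41.74 [-1.9  1.6  6.8]
[550.8 108.7] 41.8 [-1.8  0.8  7.2]
[540.5 114. ] 41.89 [-1.8  1.5  6.7]
[530.2 119.4] 41.95 [-1.8  1.   6.5]
[519.8 124.7] 41.99 [-1.7  1.4  6.4]
[509.5 130. ] 42.02 [-1.9  1.   5.8]
[499.2 135.3] 42.0 [-2.   0.6  7. ]
[488.8 140.7] 42.08 [-1.6  1.6  6.1]
[478.5 146. ] 42.08 [-1.8  1.6  5.6]
[478.5 146. ] 42.048751831054034 26.9583
```

View pics/s3.png

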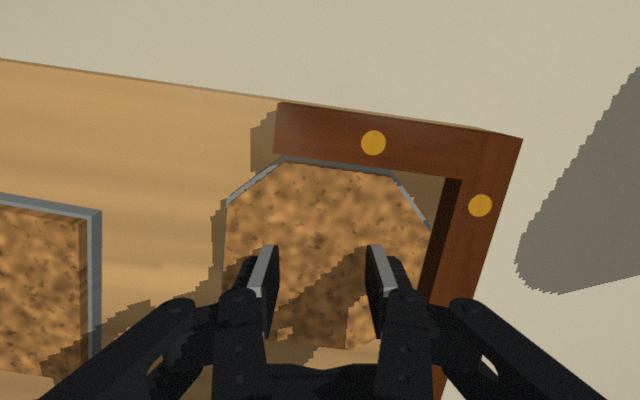

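Run:
```python
from h import *
f0=np.load('f0.npy');z=float(np.load('z.npy'));p=np.load('p.npy')
Y=np.array([.084,.9965]);yw=np.pi/2+.054
for i in range(5):
    p,z=slide(p,p+Y*2,z,f0,step=3,vel=25,yaw0=yw,yaw1=yw)
c=optics.camera('wrist'); cv2.imwrite('pics/s4.png',cv2.resize(c['image'][80:330,180:560,::-1],None,fx=2,fy=2,interpolation=2))
print(telemetry.sense()['t'],telemetry.sense()['ee_pos'])
```

```text
[478.7 148. ] 42.05 [-0.9  0.3  5.9]
[478.8 150. ] 42.04 [-0.   0.2  5.3]
[479. 152.] 41.99 [-0.3 -3.   6.1]
[479.2 154. ] 42.0 [-0.4 -3.5  6.2]
[479.3 156. ] 42.01 [ 0.2 -2.9  5.9]
28.5583 [477.9983985  156.17890228  41.92416574]
```

View pics/s4.png

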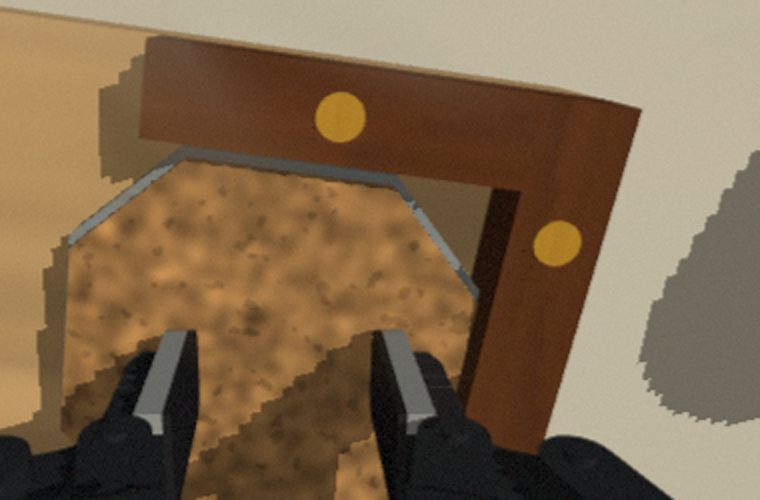

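Run:
```python
from h import *
f0=np.load('f0.npy');z=float(np.load('z.npy'));p=np.load('p.npy')
X=np.array([.9965,-.084]);Y=np.array([.084,.9965]);yw=np.pi/2+.054
for i in range(6):
    p,z=slide(p,p-X*2,z,f0,step=3,vel=25,yaw0=yw,yaw1=yw)
print('diag/Y')
for v in (Y*1.5,Y*1.5,-X*2,-X*2):
    p,z=slide(p,p+v,z,f0,step=3,vel=25,yaw0=yw,yaw1=yw)
c=optics.camera('wrist'); cv2.imwrite('pics/s5.png',cv2.resize(c['image'][80:330,180:560,::-1],None,fx=2,fy=2,interpolation=2))
print(telemetry.sense()['t'],telemetry.sense()['ee_pos'])
```

```text
[477.3 156.1] 42.0 [ 0.6 -3.4  5.5]
[475.4 156.3] 41.97 [-1.2 -0.7  6.6]
[473.4 156.5] 42.02 [-0.5  1.4  5.5]
[471.4 156.6] 41.98 [1.6 1.9 5. ]
[469.4 156.8] 41.9 [2.6 0.7 5.6]
[467.4 157. ] 41.87 [3.4 0.4 5.2]
diag/Y
[467.5 158.5] 41.81 [ 1.1 -4.1  7.6]
[467.6 160. ] 41.93 [ 0.7 -4.2  6.9]
[465.6 160.1] 42.0 [ 1.4 -2.4  5.8]
[463.6 160.3] 41.98 [ 1.8 -2.   5.1]
31.6083 [463.54441646 160.26818452  41.9426129 ]
```

View pics/s5.png

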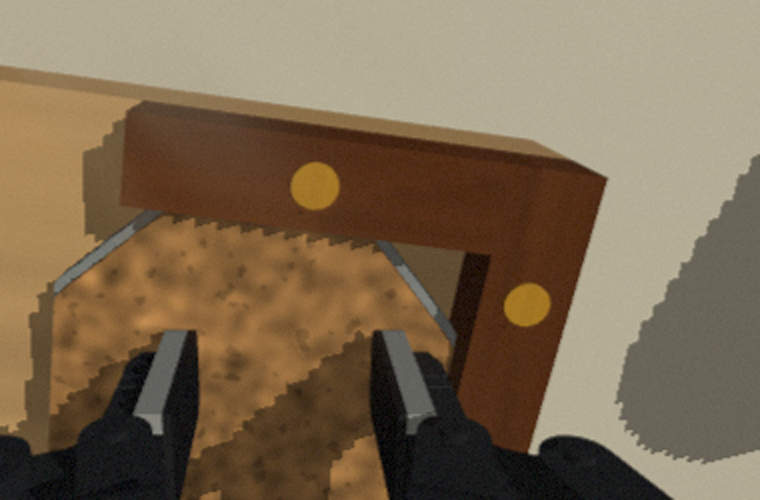

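Run:
```python
from h import *
s=telemetry.sense()['ee_pos'];yw=np.pi/2+.054;o=[-np.pi/2,0,yw]
arm.move_linear([s[0],s[1],z:=60],o,velocity=60)
arm.move_linear([s[0],s[1],110],o,velocity=150)
arm.move_linear([509,200,110],o,velocity=150)
arm.wait(.2)
c=optics.camera('wrist'); print(c['origin'],telemetry.sense()['t'])
cv2.imwrite('pics/e1.png',c['image'][:,:,::-1])
import pickle; pickle.dump(c,open('e1.pkl','wb'))
print(proj(c,[[431.5,204.5,28]]))
```

```text
[431.10743447 195.77447774 253.33481161] 33.3417
[[335.72685269  89.88816861]]
```

View pics/e1.png

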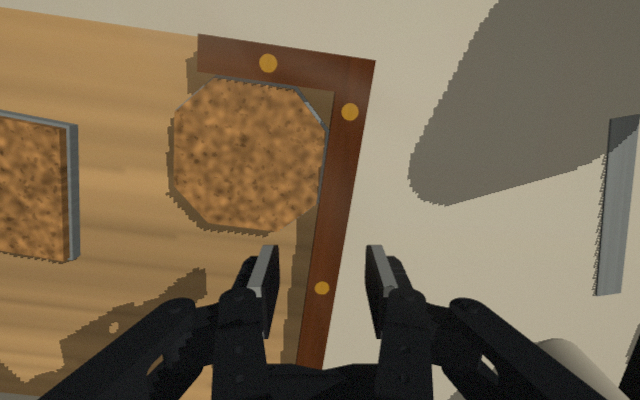

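Run:
```python
from h import *
import pickle; c=pickle.load(open('e1.pkl','rb'))
cv2.imwrite('pics/e1c.png',cv2.resize(c['image'][50:250,150:400,::-1],None,fx=3.2,fy=3,interpolation=2)[:600])
t=topdown(c,34,415,535,90,230,5.5); cv2.imwrite('pics/e1t.png',t[:600])
```

```text
(no output)
```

View pics/e1t.png

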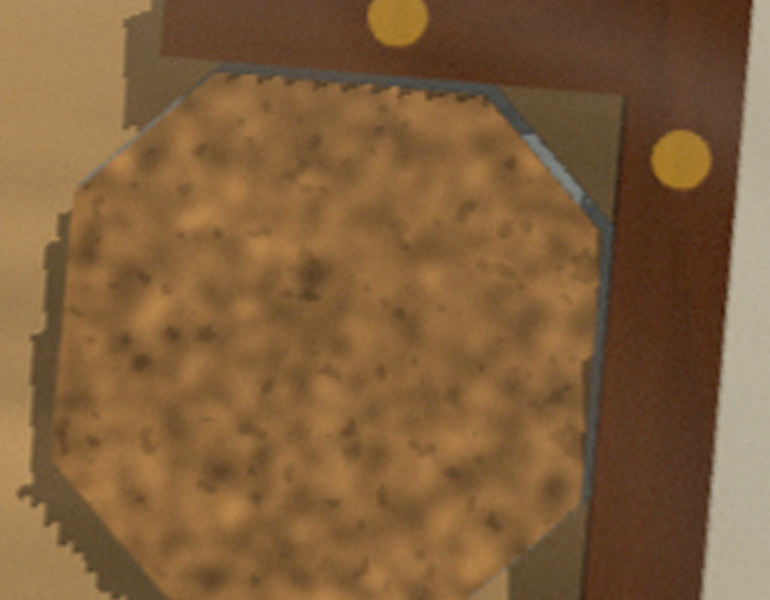

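Run:
```python
from h import *
import pickle; c=pickle.load(open('e1.pkl','rb'))
yw=np.pi/2+.054;o=[-np.pi/2,0,yw]
arm.move_linear([514,180,64],o,velocity=100)
arm.wait(.2)
c=optics.camera('wrist'); print(c['origin'],telemetry.sense()['t'])
pickle.dump(c,open('e2.pkl','wb'))
cv2.imwrite('pics/e2.png',c['image'][:,:,::-1])
t=topdown(c,36,420,480,100,215,7); cv2.imwrite('pics/e2t.png',t)
```

```text
[436.69123372 176.41120343 207.79724528] 34.2417
```

View pics/e2.png

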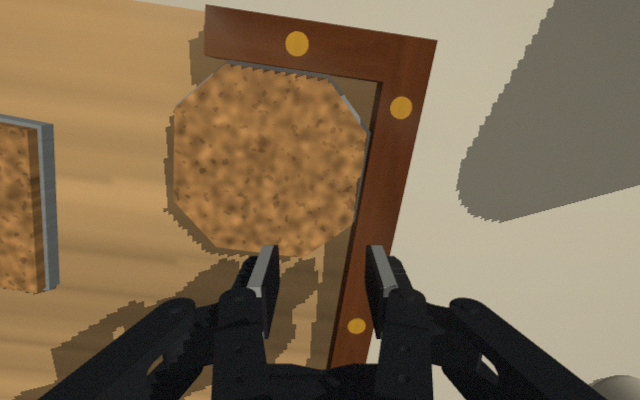

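View pics/e2t.png

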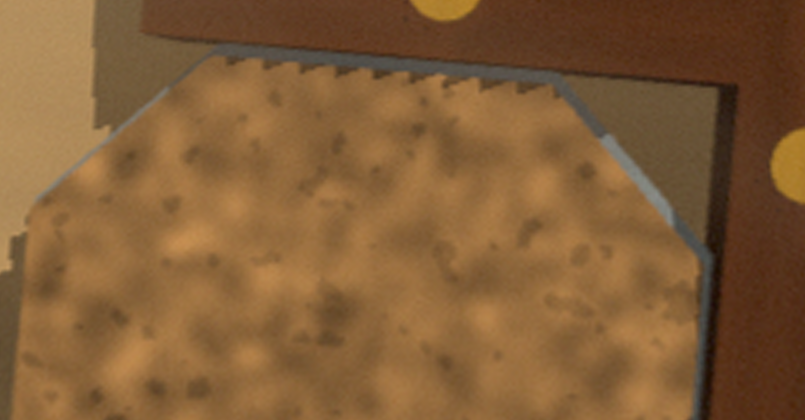

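Run:
```python
from h import *
yw=np.pi/2+.054;o=[-np.pi/2,0,yw]
X=np.array([.9965,-.084]);Y=np.array([.084,.9965])
p=np.array([475.3,152.6])+3*X-3*Y
hand.gripper_to(0)
arm.move_linear([p[0],p[1],64],o,velocity=120)
arm.move_linear([p[0],p[1],51],o,velocity=50)
arm.wait(.2); f0=F(8); print(f0, telemetry.sense()['t'],telemetry.sense()['grip_width'])
np.save('f0.npy',f0)
z=51.
while z>40:
    z-=.5; arm.move_linear([p[0],p[1],z],velocity=25); f=F(2)-f0
    if f[2]>2: break
print(z,f,telemetry.sense()['t'])
while f[2]<5:
    z-=.2; arm.move_linear([p[0],p[1],z],velocity=25); f=F(2)-f0
print(z,f,telemetry.sense()['t'])
for v in [-X*2]*4+[Y*2]*4+[-X*1.5]*2:
    p,z=slide(p,p+v,z,f0,step=3,vel=25,yaw0=yw,yaw1=yw,target=7)
print(telemetry.sense()['t'])
arm.move_linear([p[0],p[1],z+12],o,velocity=60)
arm.move_linear([p[0],p[1],90],o,velocity=150)
arm.move_linear([514,180,90],o,velocity=120)
arm.wait(.2)
c=optics.camera('wrist'); print(c['origin'],telemetry.sense()['t'])
import pickle;pickle.dump(c,open('e3.pkl','wb'))
t=topdown(c,36,420,480,100,215,7); cv2.imwrite('pics/e3t.png',t)
cv2.imwrite('pics/e3.png',c['image'][:,:,::-1])
```

```text
[0.03775875 0.01384652 0.2786418 ] 35.9917 -0.09085896240257711
43.5 [-0.75436015 -0.42109664  2.90631203] 40.2417
43.099999999999994 [-1.7821984  -0.47071343  7.0560544 ] 40.8083
[476.  149.5] 43.1 [ 2.8 -0.6  5.2]
[474.1 149.7] 42.96 [ 3.2 -0.2  5.8]
[472.1 149.9] 42.87 [ 3.8 -0.3  6.4]
[470.1 150. ] 42.82 [ 3.9 -0.7  6.9]
[470.2 152. ] 42.81 [ 1.7 -4.8  8.4]
[470.4 154. ] 42.92 [ 0.7 -5.8  8. ]
[470.6 156. ] 43.0 [ 0.3 -5.6  8.1]
[470.7 158. ] 43.08 [ 0.1 -5.1  7.1]
[469.2 158.1] 43.09 [ 3.2 -2.9  5.8]
[467.7 158.3] 43.0 [ 3.6 -1.3  5.7]
43.8083
[436.1142088  176.00359683 233.34122927] 45.3667
```

View pics/e3t.png

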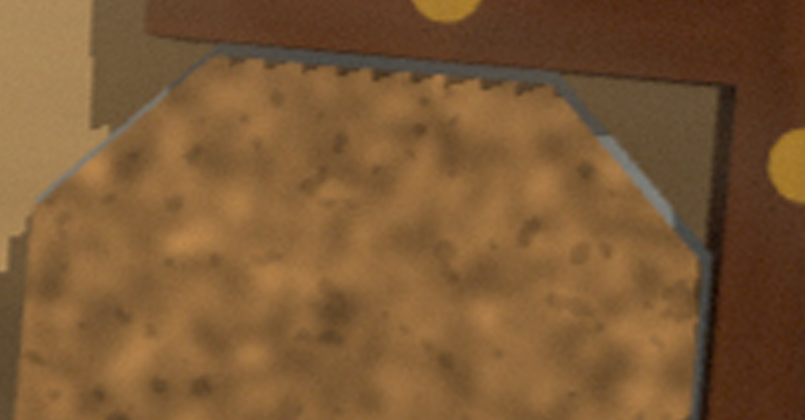

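View pics/e3.png

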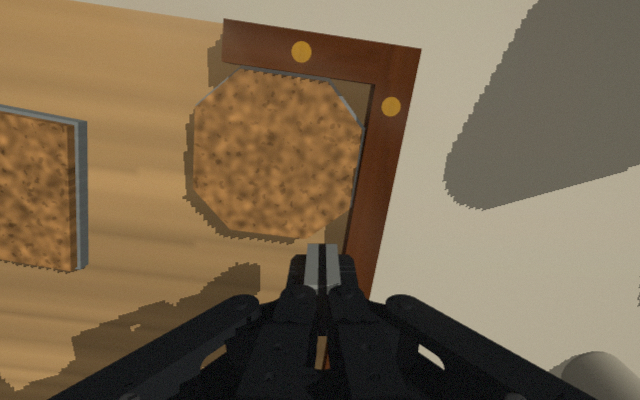

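Run:
```python
from h import *
import pickle
arm.move_to([560,130,300],ORI); arm.wait(.3)
c=optics.camera('wrist'); old=pickle.load(open('v1.pkl','rb'))[2]
a=topdown(old,38,430,660,-190,60,1.6);b=topdown(c,38,430,660,-190,60,1.6)
cv2.imwrite('pics/cmp.png',np.hstack([a,b])); print(telemetry.sense()['t'],c['origin'],old['origin'])
```

```text
46.6 [482.42782322 130.58607305 442.54155116] [483.25575402 130.31285676 442.80974734]
```

View pics/cmp.png

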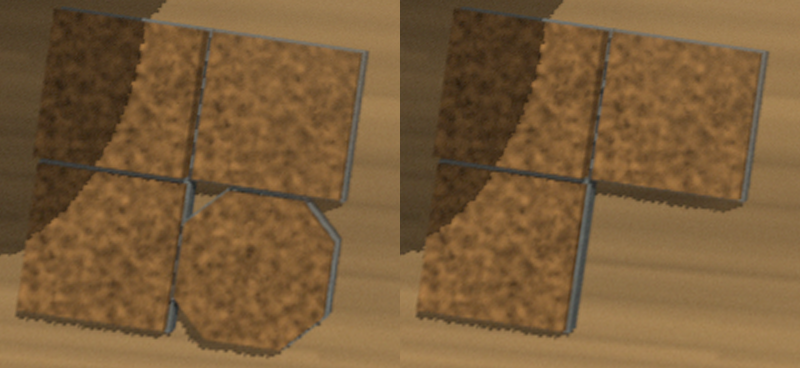

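The three square cauls have not moved: their corners sit at the same pixels before and after. In the crops the clipped caul's steel rim abuts both the stop and the fence. I am handing in.

```bash
python3 -c "
from h import *
order.hand_in(); print(telemetry.sense()['t'])"
```

```text
the job is handed in; nothing more can be done
the job is handed in; nothing more can be done
```

I slid the clipped-corner caul flat out of the block and into the corner. As far as I can measure, it sits home against both the fence and the stop. I handed the job in at about 47 s of the 72 s allowed.

- **Picking it out:** the caul was in the far-left place, at pixel (195,185) in the wrist view, and was the only octagon. The black square look-alike stood apart on the bench, and I left it alone.
- **Pressing force:** the wrist sensor read about 5 to 8 N at the end of each step, with a highest reading of 8.4 N. Force was not read during the moves, so a brief higher peak would not have shown.
- **The slide:** I moved it out along its own edge by about 108 mm, then diagonally to the corner while turning it 0.054 rad to match the board. I then pushed it against the fence and the stop until the fingertips slipped over it. A second round of pushes with the fingers shut was blocked at once, and the caul's position did not change.
- **Last checks:** the steel rim sits against both the fence and the stop in the close-ups. The edge angles measured there disagreed by about 0.01 rad, with no consistent direction, so a gap of up to about 0.5 mm cannot be ruled out from the pictures. The other three cauls are at the same pixels before and after. The bystanders were not individually rechecked, but the arm stayed clear of them.

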